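# Switch the light distributor to the fitted outlet

### The arm

A 7-joint arm with a two-finger parallel gripper is mounted at the origin on the work surface. World frame = base frame: x ahead of the robot, y to its left, z up, the work surface at z = 0. Lengths are in m, angles in rad, forces in N, time in s.
With the tool pointing down it reaches from about 0.4 to 0.85 m from the base axis. Payload 4.5 kg.
Tool frame: the origin (TCP) lies at the very end of the fingers, on their centre line; the grasp point (between the pads) lies 19 mm behind it; z points along the fingers, y is the direction in which the jaws open and shut (so a half turn about z gives the same grasp; the last joint's range is limited). The gripper opens to 88 mm and grips with 3 to 60 N. Pads are 18 mm wide; open, the fingers measure 123 mm over their backs; the gripper's body (75 mm by 187 mm) begins 45 mm behind the grasp point.
Start: joints at [1.252, 0.689, -0.195, 1.565, 0.157, 0.902, -0.215], TCP at [0.216, -0.587, 0.21] pointing down, gripper open.
Joint ranges: [-3.01, 3.01], [-0.46, 2.08], [-1.47, 1.51], [0.13, 2.56], [-1, 4.14], [0.04, 2.09], [-2.66, 2.66]. Speed limits (rad/s): [2.57, 2.57, 3.14, 3.14, 3.14, 3.14, 3.14].

### API

Orientations are given as a unit quaternion [x, y, z, w].
In Python, from plant import telemetry, imaging, r gives the robot as it stands.
- The arm moves only by the shell command python3 -m creep 'ROWS' [FORCE]. ROWS is JSON, a list of rows, each a list of 5 numbers: the closure in counts, from 0 (fully open) to 255 (shut), then the shift along the tool's x, y, z in m, then the turn about the tool's z in degrees. In form: [[fingers, x, y, z, yaw], ...]. A call has 1 to 10 rows; each row is the pose to reach, as a shift and turn from the pose commanded when the call began, along the tool's axes at that moment; what a row does not reach only later rows make up. A row lasts 1/8 s, in which the tool goes at most 62.5 mm and 10.7 degrees, less where a joint would pass 70% of its speed; a pose out of reach is approached as far as the arm can. A call with a gripper value outside its range is refused whole. The fingers move at their own pace and stop on an object; FORCE is the grip in N (left out, the last holds). Time passes only in rows, so rows that repeat a pose let the fingers close. It gives the time, the measured TCP pose, the force and the opening at its end, in the units of the state.
- telemetry.get_state(): the state, without advancing time (a new reading comes with each control period).
- imaging.snapshot(name): name is "scene" or "top" or "wrist"; returns a dict with "image" (480x640x3 uint8, blue, green, red), "camera_matrix" (3x3 intrinsics, pixels), "R" (3x3) and "t" (3): a world point X has camera coordinates R X + t; the wrist camera has in their place "hand_eye" (4x4, takes a point from camera to tool coordinates, whose origin is the TCP and whose axes are the flange's). Camera axes: x right, y down, z forward; pixel columns grow to the right and rows downward; lengths in m; the calibration is good to about 2 mm. A picture is of the moment at which its call begins: read the wrist's pose just before it. There is no depth.
- r.finish_job(): hands the job in, once; it reports no verdict.
Trained networks look in a picture, given as the dict that the camera call returned (one of the last four; its "shot" number tells which), for a name from the list of things; names that differ only in an ending like _2 or _b are one class to them, and where a whole thing is asked for, a point or a joint stands for the part that bears it (a point fixed in the world has none). Each returns a list of dicts, best first, with "score" (0 to 1); they miss things now and then, are a little off and sometimes report something else, mostly with a low value. They report only what shows in the picture. A call takes as long as a camera call.
- imaging.boxes_of(picture, target): "rect" ([left, top, right, bottom] in pixels, round what is visible of it).
- imaging.trace(picture, target): "pixels" (480x640 bool, what is visible of it) and "rect" ([left, top, right, bottom] in pixels, round what is visible of it).
- imaging.place_of(picture, target): "location" ([row, column] in pixels: a listed point, or the origin of a listed thing).
The state is a dict: "clock": time; "q": joint angles; "qd": joint speeds; "joint_torque": joint torques, N m; "tool_pos": TCP position; "eef_rot": TCP orientation; "contact_force": force on the tool from outside, world axes, zero at the start; "moment": the same for the moment, N m; "opening": opening from 0.0 (shut) to 1.0 (fully open).
Only numpy, scipy, OpenCV 4.12 (cv2) and the standard library are available. Lean on these libraries where they do the work, as an engineer would, in place of code of your own. Each camera call takes 0.05 s, during which the arm holds its last target.

### The job

The microscope's light distributor is shut: pull its selector knob out to unlock it, turn it until the nose points to the outlet that has the upright light-guide ferrule in it, then feel for that outlet's notch and push the knob gently back in until it is fully home, and let go. Never force the nose against the toothed collar, neither pressing nor twisting, and leave everything else on the table and on the box where it is.

Things in the scene. Friction and masses are not known exactly. Their poses are not given: they have to be found in the camera images.
- distributor: White light distributor box, 220 x 240 x 80 mm, origin under its centre, +x the shut direction of its selector. On its top: the selector knob on a vertical axis 30 mm from the centre towards -x, and four outlets on an arc 75 mm from that axis, about 38 and 74 degrees either side of +x. One outlet holds the ferrule, three have flat steel caps 28 mm wide, 6 mm high.
- selector: Black selector knob. Origin on its axis, level with the box's top when fully home, rising with it; z up, +x along its nose. Pulls straight up 16 mm to a stop against about 2 N of rubbing and stays where left. Starts home, within 0.05 rad of shut; turns 1.75 rad either way (0.04 N m), but only when more than 7 mm out; home, the nose is caught in the collar.
- knob_bar (a point): Point on the selector's axis 39 mm above its origin, on its grip bar: 46 mm long along the selector's x, 14 mm thick, 14 to 48 mm above the origin; a good height to grip. The bar stands on a disc 52 mm wide whose top is 16 mm above the origin. Nothing else within 55 mm of the axis rises above that disc.
- nose_tip (a point): Outer end of the selector's square radial nose, 48 mm from the axis along the selector's +x. The nose is 8 mm wide and lies 6 to 14 mm above the selector's origin; this point is half-way up.
- head: Fixed aluminium foot under the selector: a disc 92 mm wide, 5 mm high, origin under its centre on the selector's axis, +x the shut direction. It carries the toothed collar (64 mm inside, 86 mm outside diameter) round the knob.
- collar_top (a point): On the axis, level with the tops of the collar's teeth (13 mm above the head's origin). A notch 11.2 mm wide for each outlet (0.04 rad play either way) and a wide recess at shut. Each notch lies 0.06 to 0.2 rad to one side of its outlet, which side unknown, so feel for it: on a tooth the nose stops 7 mm above home. Over 25 N between nose and collar, pressing or twisting, damages it.
- ferrule_foot (a point): Centre of the foot, on the box's top, of the light-guide ferrule: an upright steel tube end 45 mm tall, 28 mm wide at the foot and 20 to 24 mm above, fixed in one of the four outlets, 75 mm from the selector's axis.
- objective_a: A steel microscope objective, 32 mm wide and 55 mm tall, standing loose beside the distributor (on its left, +y). Origin at its underside.
- objective_b: A second loose objective, 30 mm wide and 45 mm tall, beside the distributor on its right. Origin at its underside.
- dish: A small glass dish, 56 mm wide and 12 mm high, lying loose on the back part of the distributor's top, about 106 mm from the selector's axis. Origin at its underside.
- mouse: A loose black computer mouse, 105 x 60 x 34 mm, on a mat at the left. Origin at its underside.
- slide_box: A loose plastic box of slides, 102 x 82 x 34 mm, at the right. Origin at its underside.
- oil_bottle: A small loose amber bottle, 32 mm wide, 60 mm tall, at the right. Origin at its underside.
- stain_jar: A loose glass jar, 50 mm wide, 70 mm tall, at the far right. Origin at its underside.

How it is judged:
On the way, in this order (a step that is already met when the one before it is completed fails the run):
1. the selector is pulled out at least 9 mm, clear of the collar (z of selector in the frame of head above 0.009 m), for 0.1 s.
2. it is turned, still out, until its nose points to the ferrule's outlet (horizontal distance between nose_tip and ferrule_foot below 0.0345 m and z of selector in the frame of head above 0.004 m), for 0.05 s.
At the end, for the whole second after the job is handed in: The selector is at rest fully home (within 2 mm of its lowest position), its nose in the notch of the outlet with the ferrule (nose tip within 34.5 mm of the ferrule's foot centre, seen from above; 27 mm at best, over 40 mm in any other notch) (horizontal distance between nose_tip and ferrule_foot below 0.0345 m and z of selector in the frame of head below 0.002 m and linear speed of selector below 0.01 m/s and angular speed of selector below 0.1 rad/s); the robot touches nothing.
It fails at once if the nose is forced against the collar or head (more than 25 N) (contact force between selector and head above 25 N).
It fails at once if a loose bystander (objective, dish, mouse, slide box, bottle or jar) is displaced by more than 30 mm (distance of any of objective_a, objective_b, dish, mouse, slide_box, oil_bottle, stain_jar from where it was at the start of the episode above 0.03 m).
It also fails if it takes over 45 s, if anything falls off the work surface, if the arm or the gripper's body presses on something with over 40 N, if the wrist force passes 120 N, or if a joint passes its speed limit or range.

## Working session

There is one attempt and no reset: what is moved stays moved. The work goes in short steps, Python scripts to look and compute and a shell command to move; the robot and the scene stay as the last step left them, time stands still between calls to the robot, and variables do not carry over. Pictures are saved under pics/ and viewed, and the job is handed in when it is done.

```bash
ls; mkdir -p pics; cat > h.py <<'E'
from plant import telemetry, imaging, r
import numpy as np, cv2
from scipy.spatial.transform import Rotation as Ro
def st(): return telemetry.get_state()
def cam(p,s=None):
    K=np.array(p["camera_matrix"])
    if "R" in p: return K,np.array(p["R"]),np.array(p["t"])
    T=np.eye(4);T[:3,:3]=Ro.from_quat(s["eef_rot"]).as_matrix();T[:3,3]=s["tool_pos"]
    M=np.linalg.inv(T@np.array(p["hand_eye"]));return K,M[:3,:3],M[:3,3]
def ray(c,rc,z):
    K,R,t=c;d=R.T@np.linalg.inv(K)@np.array([rc[1],rc[0],1.]);o=-R.T@t
    return o+d*(z-o[2])/d[2]
def proj(c,X):
    K,R,t=c;v=K@(R@np.array(X)+t);return v[:2]/v[2]
E
python3 - <<'E'
from h import *
s=st();print(s)
for n in ["scene","top"]:
    p=imaging.snapshot(n);cv2.imwrite(f"pics/{n}1.png",p["image"]);c=cam(p)
    print(n,"cam at",-c[1].T@c[2])
    for t,z in [("head",.08),("selector",.08),("knob_bar",.119),("nose_tip",.09),("ferrule_foot",.08),("distributor",0),("collar_top",.093),("dish",.08)]:
        o=imaging.place_of(p,t)
        for d in o[:2]: print(t,np.round(d["score"],2),d["location"],ray(c,d["location"],z).round(4))
E
```

```text
pics
{'clock': 0.0, 'q': array([ 1.25177416,  0.6899567 , -0.1945095 ,  1.56633127,  0.15729836,
        0.90250336, -0.21508326]), 'qd': array([ 0.00175547, -0.00019814, -0.00087195,  0.00113333, -0.0005739 ,
        0.00053306, -0.00100336]), 'joint_torque': array([ 5.57851126e-04, -5.27555931e+01, -1.26694534e+00, -1.53428131e+01,
       -5.27069997e-02,  6.42202518e-03,  1.47487799e-04]), 'tool_pos': array([ 0.21568039, -0.58588402,  0.20933039]), 'eef_rot': array([ 9.84471130e-01,  1.75544231e-01, -2.25096900e-04, -8.75339408e-04]), 'contact_force': array([0.66126307, 0.22095896, 0.19843588]), 'moment': array([ 0.01265875,  0.00748655, -0.02181267]), 'opening': 0.998614672429129}
scene cam at [ 1.56645401 -0.36348238  1.37347454]
head 0.77 [221.8, 361.7] [0.5293 0.137  0.08  ]
selector 0.56 [223.7, 362.6] [0.5378 0.1366 0.08  ]
knob_bar 0.65 [216.9, 360.2] [0.54   0.1255 0.119 ]
nose_tip 0.61 [232.4, 363.5] [0.5801 0.1212 0.09  ]
ferrule_foot 0.46 [232.6, 383.1] [0.5949 0.1822 0.08  ]
distributor 0.71 [245.7, 362.2] [0.5621 0.1288 0.    ]
collar_top 0.63 [222.2, 360.5] [0.5399 0.1278 0.093 ]
dish 0.47 [248.1, 357.9] [0.6247 0.0841 0.08  ]
top cam at [ 0.44284188 -0.02200519  1.34820819]
head 0.89 [230.3, 270.9] [0.5382 0.1252 0.08  ]
head 0.31 [222.5, 273.3] [0.5581 0.1197 0.08  ]
selector 0.75 [233.1, 269.2] [0.531  0.1293 0.08  ]
knob_bar 0.73 [231.6, 269.8] [0.532  0.1233 0.119 ]
nose_tip 0.93 [217.0, 265.2] [0.5707 0.1393 0.09  ]
nose_tip 0.75 [211.0, 333.5] [ 0.5891 -0.0321  0.09  ]
ferrule_foot 0.64 [212.8, 250.0] [0.5817 0.1795 0.08  ]
distributor 0.78 [224.6, 276.1] [0.5599 0.1209 0.    ]
distributor 0.56 [206.6, 330.5] [ 0.6113 -0.0245  0.    ]
collar_top 0.75 [209.6, 251.2] [0.5884 0.1747 0.093 ]
collar_top 0.63 [232.3, 272.5] [0.5323 0.1196 0.093 ]
dish 0.77 [191.5, 287.1] [0.6378 0.0866 0.08  ]
dish 0.5 [243.4, 138.0] [0.4983 0.4623 0.08  ]
```

```bash
python3 - <<'E'
import cv2
a=cv2.imread("pics/scene1.png");b=cv2.imread("pics/top1.png")
cv2.imwrite("pics/s1c.png",cv2.resize(a[150:330,240:480],None,fx=3.3,fy=3.3,interpolation=2))
cv2.imwrite("pics/t1c.png",cv2.resize(b[140:320,180:420],None,fx=3.3,fy=3.3,interpolation=2))
E
```

```text
(no output)
```

View pics/s1c.png

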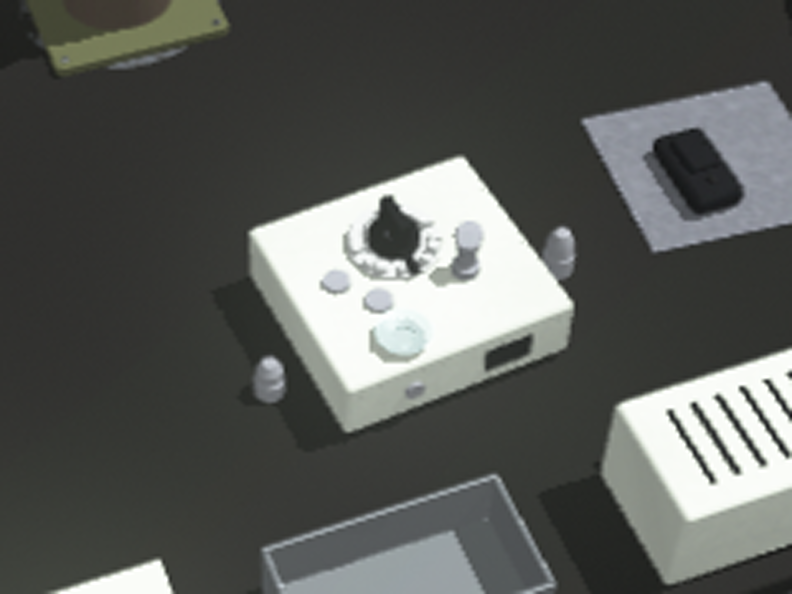

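View pics/t1c.png

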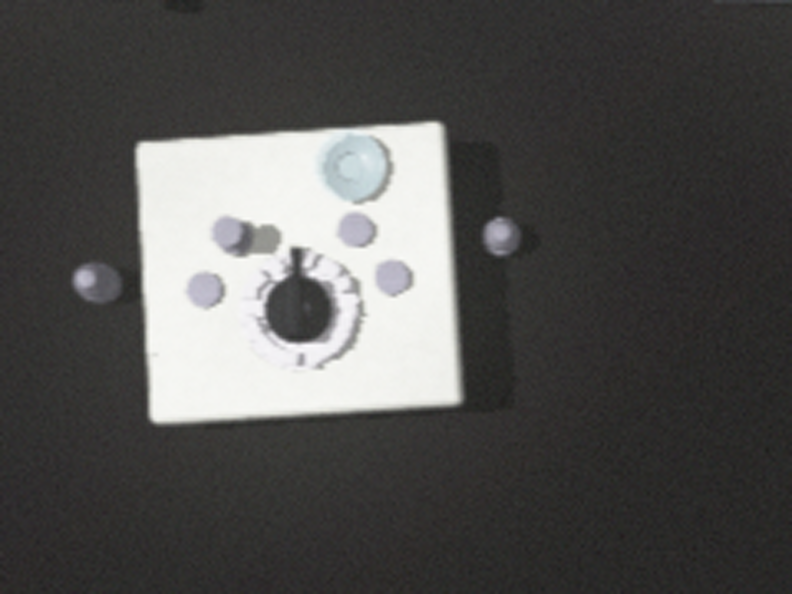

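View pics/top1.png

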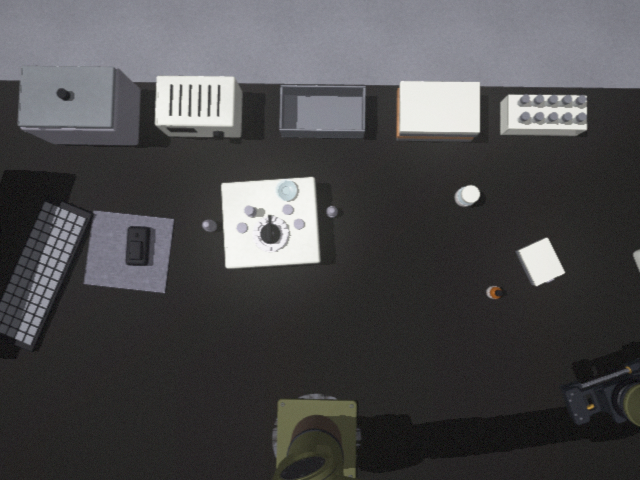

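The top view shows the box centred near pixel (270, 222) and the knob at (270, 232). The nose points at shut, roughly +x. The ferrule is in the +38° (left, front) outlet at (250, 212), and the other three outlets are capped. I'll move above the box and refine with the wrist camera.

```bash
cat >> h.py <<'E'
def togo(pos,yaw=None):
    s=st();R=Ro.from_quat(s["eef_rot"]).as_matrix()
    d=R.T@(np.array(pos)-s["tool_pos"]);y0=np.degrees(np.arctan2(R[1,0],R[0,0]))
    print("shift tool",d.round(4),"yaw0",y0.round(2),"turn",None if yaw is None else round((-(yaw-y0)+180)%360-180,2),"q",s["q"].round(2))
E
python3 -c "
from h import *
togo([.50,.12,.28],4)"
```

```text
shift tool [ 0.5107 -0.5649 -0.0699] yaw0 20.21 turn 16.21 q [ 1.25  0.69 -0.19  1.57  0.16  0.9  -0.22]
```

```bash
python3 -m creep '[[0,0.02,-0.02,-0.03,0],[0,0.06,-0.06,-0.06,0],[0,0.095,-0.105,-0.07,4],[0,0.13,-0.145,-0.07,8],[0,0.165,-0.185,-0.07,12],[0,0.2,-0.22,-0.07,16],[0,0.235,-0.26,-0.07,16],[0,0.27,-0.3,-0.07,16],[0,0.305,-0.34,-0.07,16],[0,0.34,-0.375,-0.07,16]]'; python3 -c "
from h import *
togo([.50,.12,.28],4)"
```

```text
clock: 2.15
tool_pos: [0.406, -0.1154, 0.2804]
eef_rot: [0.999, 0.037, 0.0, 0.0]
contact_force: [0.6, 0.4, 0.1]
opening: 1.003
shift tool [ 0.1112 -0.2277  0.0005] yaw0 4.24 turn 0.24 q [ 0.32  0.33 -0.21  2.04  0.09  0.78 -1.44]
```

```bash
python3 -m creep '[[60,0.025,-0.045,0,0],[120,0.05,-0.09,0,0],[140,0.07,-0.135,0,0],[140,0.09,-0.18,0,0],[140,0.11,-0.227,0,0],[140,0.11,-0.227,0,0],[140,0.11,-0.227,0,0],[140,0.11,-0.227,0,0]]'; python3 - <<'E'
from h import *
s=st();p=imaging.snapshot("wrist");cv2.imwrite("pics/w1.png",p["image"]);c=cam(p,s)
print("cam",-c[1].T@c[2])
for t,z in [("head",.08),("selector",.08),("knob_bar",.119),("nose_tip",.09),("ferrule_foot",.08),("distributor",0),("collar_top",.093),("dish",.08)]:
    for d in imaging.place_of(p,t)[:2]: print(t,np.round(d["score"],2),d["location"],ray(c,d["location"],z).round(4))
E
```

```text
clock: 3.15
tool_pos: [0.4982, 0.1156, 0.2801]
eef_rot: [0.999, 0.036, -0.0, 0.001]
contact_force: [0.2, 0.2, 0.1]
opening: 0.45
cam [0.57383875 0.12043245 0.45504905]
selector 0.78 [168.6, 307.6] [0.5332 0.1258 0.08  ]
knob_bar 0.72 [174.8, 309.9] [0.5321 0.1229 0.119 ]
nose_tip 0.63 [118.9, 309.5] [0.5796 0.1268 0.09  ]
ferrule_foot 0.82 [103.8, 261.5] [0.59   0.1729 0.08  ]
distributor 0.81 [138.8, 312.9] [0.5593 0.123  0.    ]
collar_top 0.75 [171.5, 5.7] [0.5113 0.4122 0.093 ]
dish 0.71 [51.1, 357.6] [0.6412 0.0875 0.08  ]
```

View pics/w1.png

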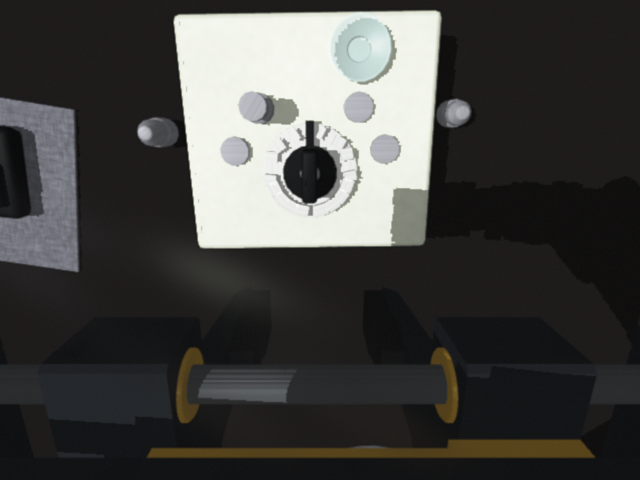

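```bash
python3 - <<'E'
from h import *
a=cv2.imread("pics/w1.png")
cv2.imwrite("pics/w1c.png",cv2.resize(a[80:230,220:400],None,fx=4,fy=4,interpolation=cv2.INTER_CUBIC))
s=st();p=imaging.snapshot("wrist");c=cam(p,s)
# polar unwrap of collar top plane z=.093 
ax=np.array([.5327,.1245])
img=p["image"]
out=np.zeros((24,360,3),np.uint8)
for i,rr in enumerate(np.linspace(.030,.054,24)):
    for j in range(360):
        th=np.radians(120-j*2/3)
        u,v=proj(c,[ax[0]+rr*np.cos(th),ax[1]+rr*np.sin(th),.093])
        out[i,j]=cv2.getRectSubPix(img,(1,1),(float(u),float(v)))[0,0]
cv2.imwrite("pics/pol.png",cv2.resize(out,(720,240),interpolation=1))
tr=imaging.trace(p,"selector")
print([ (t["score"],t["rect"],t["pixels"].sum()) for t in tr[:2]])
E
```

```text
[(0.88, [284.1, 123.1, 338.2, 203.0], np.int64(2500))]
```

View pics/w1c.png

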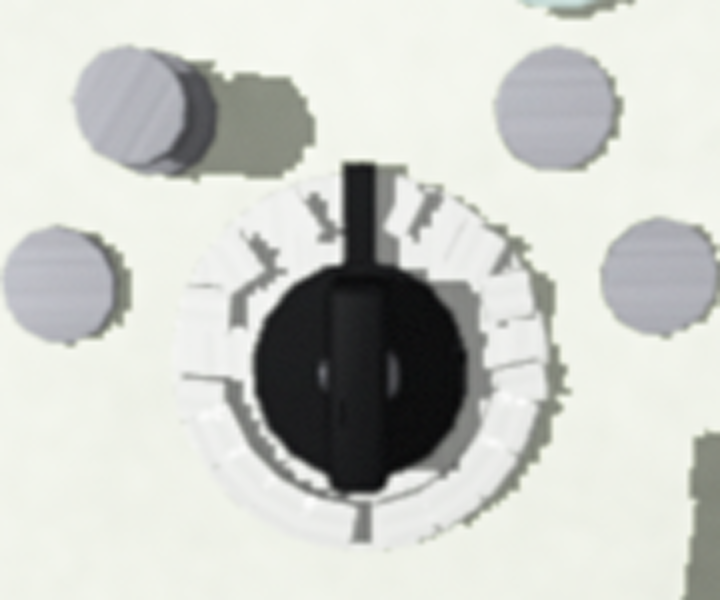

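View pics/pol.png

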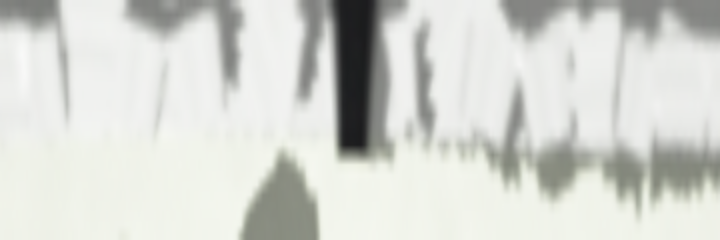

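```bash
python3 - <<'E'
from h import *
s=st();p=imaging.snapshot("wrist");c=cam(p,s);g=p["image"].astype(float).mean(2)
print("dark row profile")
P=[];
for row in range(123,143):
    w=np.clip(120-g[row,300:318],0,None); u=300+(w*np.arange(18)).sum()/w.sum(); P.append(ray(c,[row,u],.094))
P=np.array(P);f=np.polyfit(P[:,0],P[:,1],1);print("nose yaw",np.degrees(np.arctan(f[0])),"y at x=.5327",np.polyval(f,.5327))
# bar top edges z=.128
Q=[]
for row in range(152,200,4): print(row,g[row,300:320].astype(int))
togo([.5327,.1245,.16],3)
E
```

```text
dark row profile
nose yaw 4.7768714976773285 y at x=.5327 0.12285392023393513
152 [32 30 32 29 24 22 21 22 21 21 21 20 20 20 20 20 16 15 14 13]
156 [31 30 29 24 24 31 39 41 40 37 37 35 33 30 30 28 26 22 16 14]
160 [30 29 29 26 26 33 37 39 38 37 36 33 31 29 29 26 25 21 16 14]
164 [30 29 28 23 24 31 38 37 38 36 33 33 30 28 28 24 25 19 17 14]
168 [28 27 27 24 24 32 36 37 36 35 31 31 28 28 28 25 23 17 20 23]
172 [29 38 68 79 51 33 34 35 36 32 30 30 28 28 27 25 24 18 23 50]
176 [27 34 63 75 49 33 33 35 34 32 30 29 27 26 26 26 23 18 22 48]
180 [27 29 26 24 26 28 34 33 32 30 28 27 26 27 26 26 23 17 17 17]
184 [26 30 27 24 24 30 32 32 31 28 27 27 27 26 25 24 22 18 16 12]
188 [28 27 28 22 22 29 31 29 28 29 28 28 25 26 26 24 20 17 14 14]
192 [27 27 26 23 23 27 29 29 29 27 27 28 26 27 24 24 22 19 17 14]
196 [50 28 25 23 23 27 28 28 28 28 27 25 26 23 24 23 21 19 16 12]
shift tool [ 0.0346 -0.0046  0.1201] yaw0 4.22 turn 1.22 q [-0.17  0.45 -0.23  1.81  0.13  0.9  -1.95]
```

```bash
python3 -m creep '[[140,0.02,-0.006,0.03,0],[140,0.035,-0.0055,0.08,0],[140,0.035,-0.0055,0.13,0],[140,0.035,-0.0055,0.14,0],[140,0.035,-0.0055,0.14,0]]'; python3 - <<'E'
from h import *
s=st();p=imaging.snapshot("wrist");cv2.imwrite("pics/w2.png",p["image"]);c=cam(p,s)
for t,z in [("head",.08),("selector",.08),("knob_bar",.119),("nose_tip",.09),("ferrule_foot",.08),("collar_top",.093)]:
    for d in imaging.place_of(p,t)[:1]: print(t,np.round(d["score"],2),d["location"],ray(c,d["location"],z).round(4))
E
```

```text
clock: 4.38
tool_pos: [0.5332, 0.1256, 0.1405]
eef_rot: [0.999, 0.037, 0.0, -0.0]
contact_force: [0.6, -0.1, -0.3]
opening: 0.451
selector 0.89 [251.2, 318.5] [0.53   0.1232 0.08  ]
knob_bar 0.83 [271.2, 315.3] [0.5311 0.1253 0.119 ]
nose_tip 0.64 [177.8, 317.7] [0.5794 0.1275 0.09  ]
ferrule_foot 0.67 [249.8, 319.1] [0.531  0.1229 0.08  ]
```

View pics/w2.png

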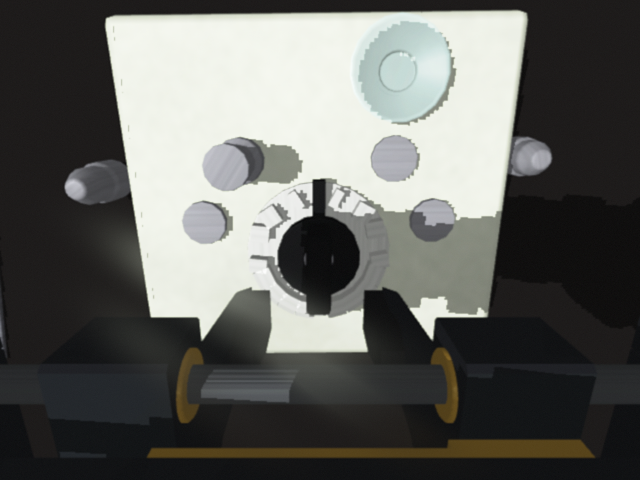

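```bash
python3 - <<'E'
from h import *
a=cv2.imread("pics/w2.png")
cv2.imwrite("pics/w2c.png",cv2.resize(a[170:320,230:410],None,fx=4,fy=4,interpolation=cv2.INTER_CUBIC))
E
```

```text
(no output)
```

View pics/w2c.png

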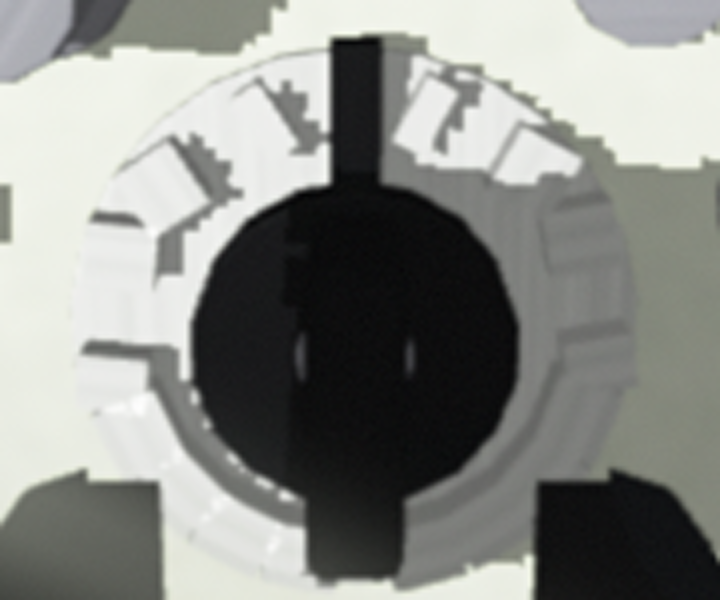

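```bash
python3 - <<'E'
from h import *
s=st();p=imaging.snapshot("wrist");c=cam(p,s);img=p["image"]
ax=np.array([.5322,.1245])
for n,pts in dict(t1R=[(172,142),(212,200)],t2R=[(262,80),(298,148)],t2L=[(235,92)],rA=[(425,75),(395,140)],rB=[(460,90),(437,150)],rC=[(520,125),(495,175)],recR=[(410,62),(392,140)]).items():
    for x,y in pts:
        P=ray(c,[170+y/4,230+x/4],.093)[:2]-ax; print(n,"r",np.hypot(*P).round(4),"ang",np.degrees(np.arctan2(P[1],P[0])).round(1))
out=np.zeros((40,300,3),np.uint8)
for i,rr in enumerate(np.linspace(.030,.046,40)):
    for j in range(300):
        th=np.radians(90-j*.6)
        u,v=proj(c,[ax[0]+rr*np.cos(th),ax[1]+rr*np.sin(th),.093])
        out[i,j]=cv2.getRectSubPix(img,(1,1),(float(u),float(v)))[0,0]
o=out.astype(float); o=np.clip((o-170)*3,0,255).astype(np.uint8)
cv2.imwrite("pics/pol2.png",np.vstack([cv2.resize(out,(780,240)),cv2.resize(o,(780,240))]))
E
```

```text
t1R r 0.0411 ang 44.2
t1R r 0.0305 ang 46.7
t2R r 0.0428 ang 21.5
t2R r 0.0314 ang 17.8
t2L r 0.0425 ang 27.4
rA r 0.0432 ang -11.4
rA r 0.0326 ang -8.6
rB r 0.0428 ang -19.0
rB r 0.0332 ang -20.0
rC r 0.0429 ang -33.1
rC r 0.0347 ang -36.2
recR r 0.0446 ang -7.9
recR r 0.0325 ang -7.8
```

View pics/pol2.png

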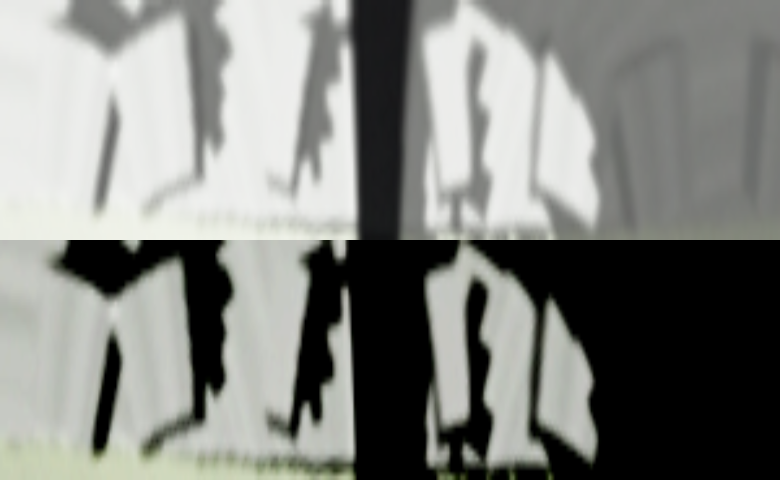

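```bash
python3 -m creep '[[140,-0.001,0.0005,0.02,0],[140,-0.001,0.0005,0.035,0],[140,-0.001,0.0005,0.038,0],[140,-0.001,0.0005,0.038,0],[180,-0.001,0.0005,0.038,0],[230,-0.001,0.0005,0.038,0],[230,-0.001,0.0005,0.038,0],[230,-0.001,0.0005,0.038,0],[230,-0.001,0.0005,0.038,0]]' 20; python3 -c "
from h import *
s=st();print(s['contact_force'],s['moment'],s['opening']*88);togo([.5322,.1245,.1])"
```

```text
clock: 5.9
tool_pos: [0.532, 0.1248, 0.1021]
eef_rot: [0.999, 0.037, 0.0, 0.0]
contact_force: [0.8, 0.8, 0.2]
opening: 0.097
[0.80478184 0.82297122 0.21175037] [0.03742076 0.00109113 0.02346996] 8.522050185631924
shift tool [0.0001 0.0003 0.0021] yaw0 4.21 turn None q [-0.22  0.75 -0.16  1.9   0.22  0.51 -2.03]
```

```bash
python3 - <<'E'
from h import *
p=imaging.snapshot("wrist");cv2.imwrite("pics/w3.png",p["image"])
p=imaging.snapshot("scene");cv2.imwrite("pics/s3.png",cv2.resize(p["image"][150:330,240:480],None,fx=3.3,fy=3.3))
E
```

```text
(no output)
```

View pics/w3.png

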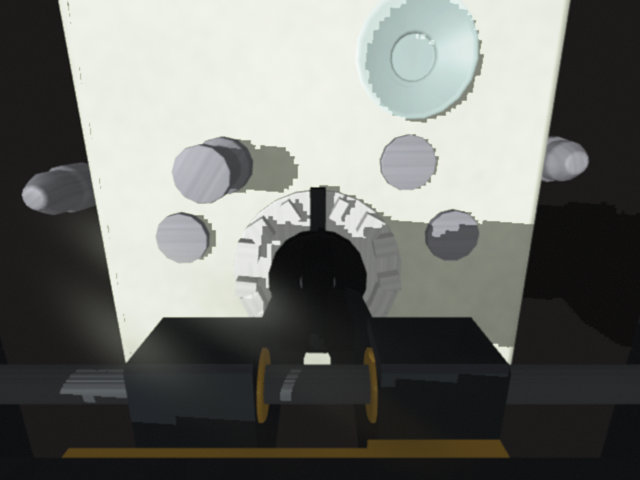

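View pics/s3.png

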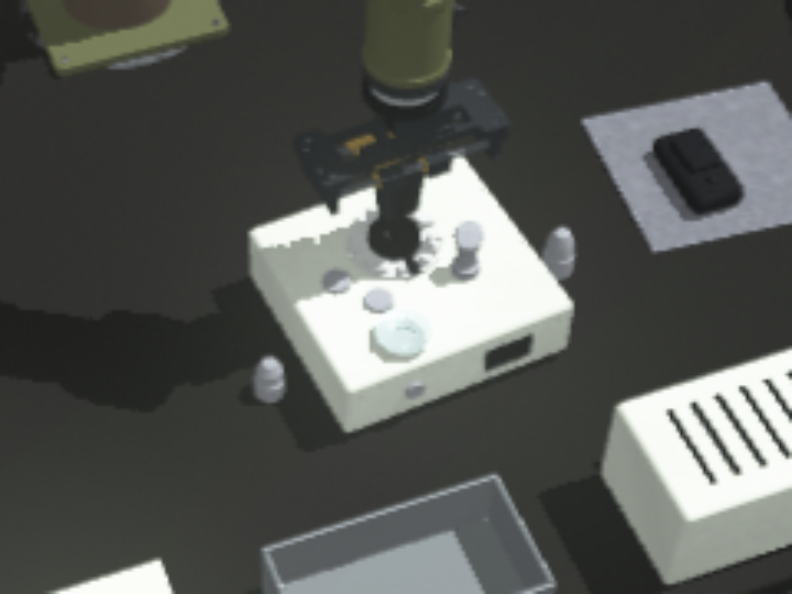

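```bash
python3 -m creep '[[255,0,0,0,0],[255,0,0,0,0],[255,0,0,0,0]]' 20; python3 -c "
from h import *
p=imaging.snapshot('wrist');cv2.imwrite('pics/w4.png',p['image'][150:450,150:500].repeat(2,0).repeat(2,1))
s=st();print(s['contact_force'],s['moment'],s['opening'])"
```

```text
clock: 6.38
tool_pos: [0.532, 0.1248, 0.1021]
eef_rot: [0.999, 0.037, 0.0, 0.0]
contact_force: [-0.9, 0.2, -0.8]
opening: 0.004
[ 0.04853326 -0.18224974  0.20835187] [-0.05017468  0.01722431 -0.00943905] 0.0038132104612517634
```

View pics/w4.png

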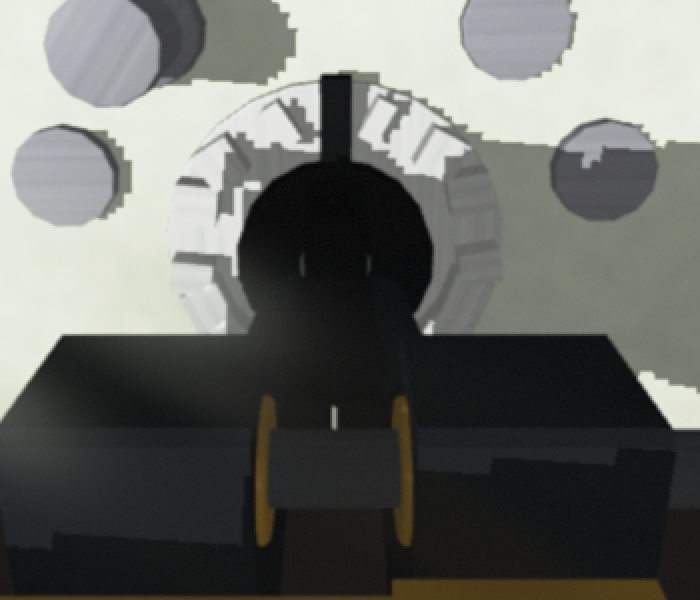

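```bash
python3 - <<'E'
from h import *
s=st();p=imaging.snapshot("wrist");c=cam(p,s);R=Ro.from_quat(s["eef_rot"]).as_matrix()
print(p["hand_eye"],"\n",p["camera_matrix"])
im=p["image"].copy()
for z in [0,-.019,-.045]:
    u=proj(c,np.array(s["tool_pos"])+R@[0,0,z]);print(z,u);cv2.circle(im,tuple(int(a) for a in u),3,(0,0,255),1)
im=cv2.convertScaleAbs(im,alpha=3,beta=20)
for t,z in [("selector",.08),("knob_bar",.119),("nose_tip",.09),("ferrule_foot",.08)]:
    for d in imaging.place_of(p,t)[:1]: print(t,np.round(d["score"],2),d["location"],ray(c,d["location"],z).round(4))
cv2.imwrite("pics/w5.png",im)
q=imaging.snapshot("scene");c=cam(q);i2=q["image"].copy()
for X in [s["tool_pos"],np.array(s["tool_pos"])+[0,0,.064]]:
    u=proj(c,X);print(u);i2[int(u[1]),int(u[0])]=(0,0,255)
i2=i2[180:260,310:410];cv2.imwrite("pics/s5.png",cv2.convertScaleAbs(cv2.resize(i2,None,fx=7,fy=7,interpolation=0),alpha=2))
E
```

```text
[[ 4.18042168e-04 -9.56740792e-01 -2.90941372e-01  7.57124082e-02]
 [ 9.99999700e-01  2.10279945e-04  7.45368870e-04  7.31189885e-04]
 [-6.51945667e-04 -2.90941597e-01  9.56740593e-01 -1.74954490e-01]
 [ 0.00000000e+00  0.00000000e+00  0.00000000e+00  1.00000000e+00]] 
 [[375.83897998   0.         316.65144696]
 [  0.         375.83897998 240.41449784]
 [  0.           0.           1.        ]]
0 [314.91147623 283.14571236]
-0.019 [314.75395145 299.81498222]
-0.045 [314.47498195 329.33553006]
selector 0.64 [268.8, 318.2] [0.5313 0.123  0.08  ]
knob_bar 0.73 [302.6, 315.1] [0.5296 0.1245 0.119 ]
nose_tip 0.89 [184.5, 315.8] [0.5799 0.1279 0.09  ]
ferrule_foot 0.97 [162.5, 225.4] [0.5862 0.1751 0.08  ]
[358.78460083 218.79129008]
[359.63156617 204.88655656]
```

View pics/w5.png

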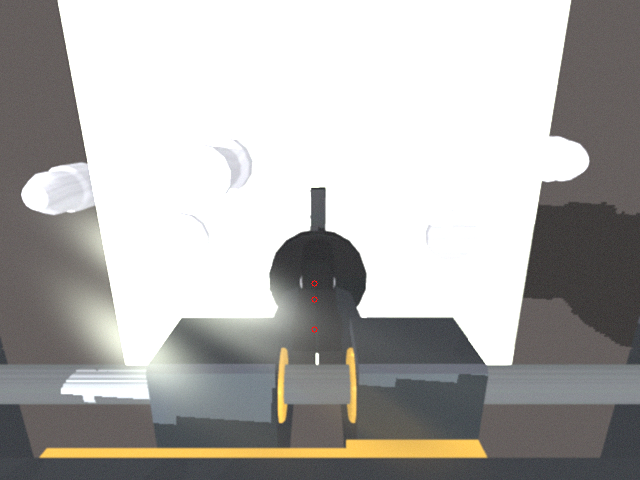

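View pics/s5.png

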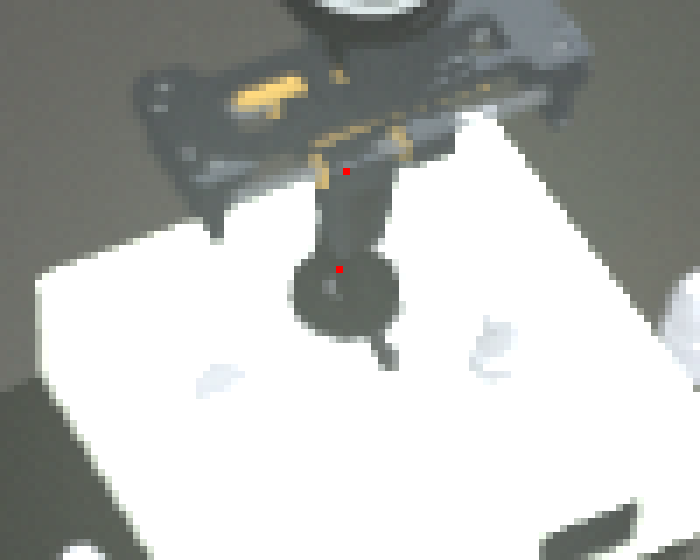

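```bash
python3 - <<'E'
from h import *
for n in ["w2","w3"]:
    a=cv2.imread(f"pics/{n}.png")[180:380,220:420]
    cv2.imwrite(f"pics/{n}d.png",cv2.resize(np.clip(a.astype(float)*5,0,255).astype(np.uint8),None,fx=3,fy=3,interpolation=2))
p=imaging.snapshot("wrist");a=p["image"][180:380,220:420]
b=cv2.resize(np.clip(a.astype(float)*5,0,255).astype(np.uint8),None,fx=3,fy=3,interpolation=2)
cv2.imwrite("pics/w6d.png",b)
E
```

```text
(no output)
```

View pics/w2d.png

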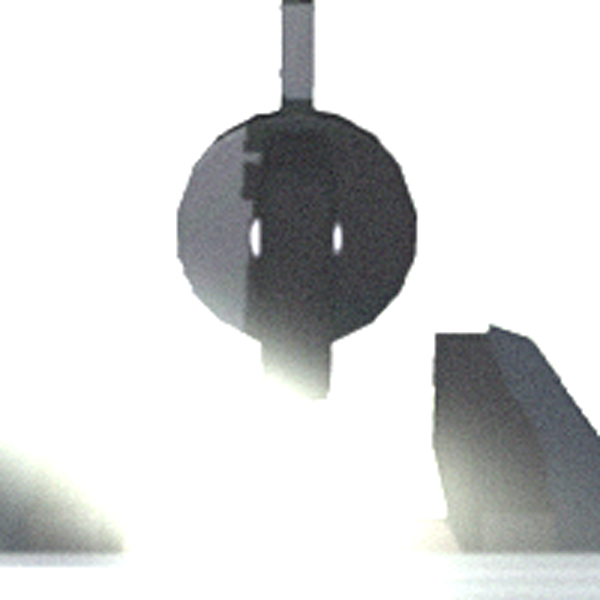

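View pics/w3d.png

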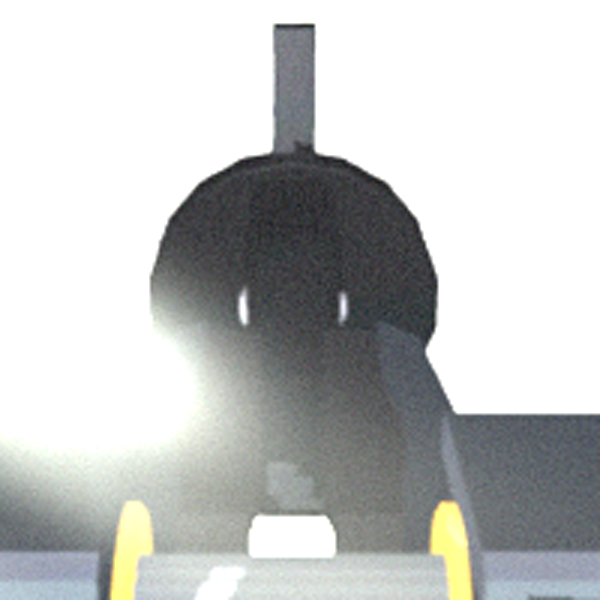

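View pics/w6d.png

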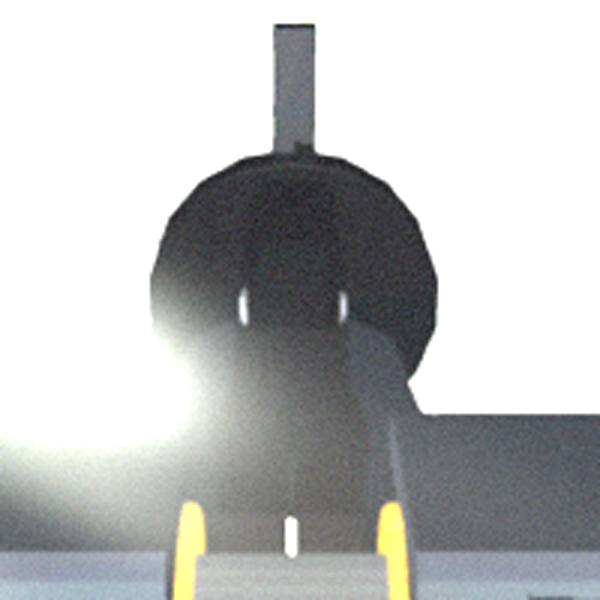

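```bash
python3 - <<'E'
from h import *
s=st();p=imaging.snapshot("wrist");c=cam(p,s);im=p["image"].astype(float)*4
im=np.clip(im,0,255).astype(np.uint8);R=Ro.from_quat(s["eef_rot"]).as_matrix()
a=np.radians(4.2);ax=np.array([.532,.1247])
def L(P,Q,col):
    u=[tuple(int(round(v*8)) for v in proj(c,X)) for X in(P,Q)];cv2.line(im,*u,col,1,cv2.LINE_AA,3)
def box(o,Rm,lo,hi,col):
    C=lambda i,j,k:o+Rm@np.array([(lo[0],hi[0])[i],(lo[1],hi[1])[j],(lo[2],hi[2])[k]])
    for i in(0,1):
        for j in(0,1):
            L(C(i,j,0),C(i,j,1),col);L(C(i,0,j),C(i,1,j),col);L(C(0,i,j),C(1,i,j),col)
Rz=Ro.from_euler('z',a).as_matrix();o=np.array([*ax,.08])
box(o,Rz,(-.023,-.007,.014),(.023,.007,.048),(0,255,0))
box(o,Rz,(.026,-.004,.006),(.048,.004,.014),(255,0,0))
box(np.array(s["tool_pos"]),R,(-.009,-.0175,-.045),(.009,.0175,0),(0,0,255))
cv2.imwrite("pics/w7.png",cv2.resize(im[160:390,210:430],None,fx=2.6*1,fy=2.6,interpolation=2))
E
```

```text
(no output)
```

View pics/w7.png

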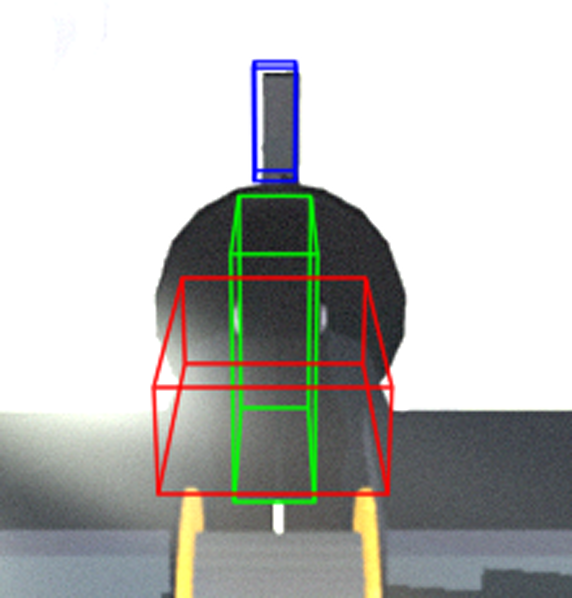

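The fingers closed without meeting the bar. The image geometry suggests the visible fingertips sit about 25 mm short of the reported TCP, which puts them just above the bar's top. I'll reopen, check this by measurement, then descend in small steps while watching the force.

```bash
python3 -m creep '[[140,0,0,-0.005,0],[140,0,0,-0.005,0],[140,0,0,-0.005,0],[140,0,0,-0.005,0],[140,0,0,-0.005,0],[140,0,0,-0.005,0]]' 20; python3 - <<'E'
from h import *
s=st();print(s['opening'],s['tool_pos'],s['contact_force'])
p=imaging.snapshot("wrist");c=cam(p,s);im=p["image"].astype(float)*4
im=np.clip(im,0,255).astype(np.uint8);R=Ro.from_quat(s["eef_rot"]).as_matrix();tp=np.array(s["tool_pos"])
def L(P,Q,col):
    u=[tuple(int(round(v*8)) for v in proj(c,X)) for X in(P,Q)];cv2.line(im,*u,col,1,cv2.LINE_AA,3)
g=.044*s['opening']
for z,col in [(0,(0,0,255)),(-.025,(0,255,0))]:
  for sg in(1,-1):
    q=[tp+R@np.array([x,sg*y,z]) for x,y in[(.009,g),(.009,g+.0175),(-.009,g+.0175),(-.009,g)]]
    for i in range(4): L(q[i],q[(i+1)%4],col)
cv2.imwrite("pics/w8.png",cv2.resize(im[160:390,190:450],None,fx=2.6,fy=2.6,interpolation=2))
q=imaging.snapshot("scene");c=cam(q);i2=q["image"].copy()
for X in [tp,tp+[0,0,.025]]:
    u=proj(c,X);i2[int(round(u[1])),int(round(u[0]))]=(0,0,255)
i2=i2[180:260,310:410];cv2.imwrite("pics/s8.png",cv2.convertScaleAbs(cv2.resize(i2,None,fx=7,fy=7,interpolation=0),alpha=3))
E
```

```text
clock: 7.58
tool_pos: [0.532, 0.1248, 0.107]
eef_rot: [0.999, 0.037, -0.0, 0.0]
contact_force: [0.4, 0.3, 0.2]
opening: 0.448
0.4475434223545189 [0.5319887  0.12481761 0.10703867] [0.3901212  0.26867426 0.22574299]
```

View pics/w8.png

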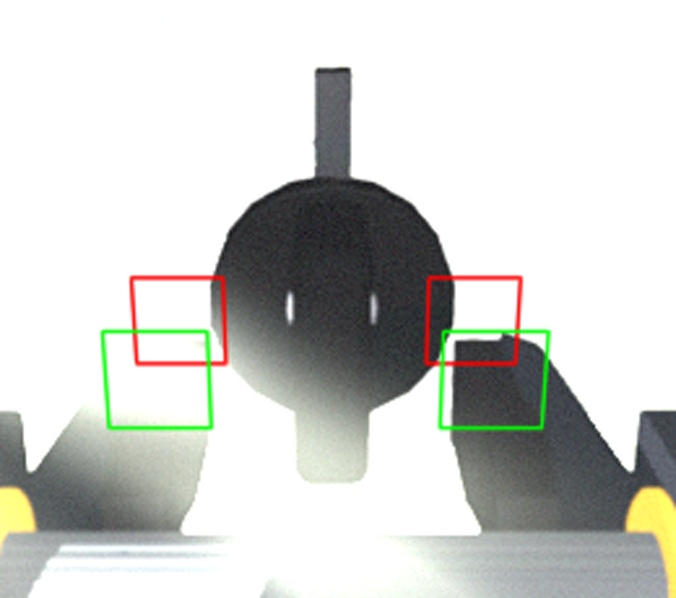

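View pics/s8.png

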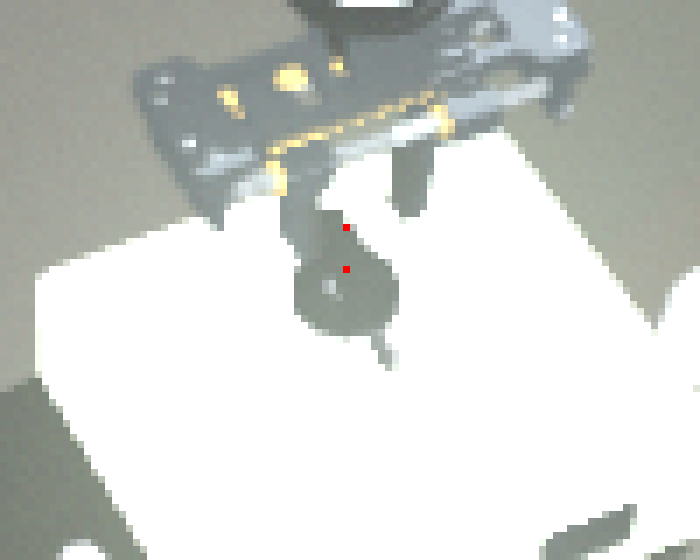

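Both views agree that the fingertips are about 25 mm above the reported TCP. I'll descend 27 mm in small steps.

```bash
python3 -m creep '[[140,0,0,0.006,0],[140,0,0,0.012,0],[140,0,0,0.017,0],[140,0,0,0.017,0]]' && python3 -m creep '[[140,0,0,0.004,0],[140,0,0,0.008,0],[140,0,0,0.01,0],[140,0,0,0.01,0]]'; python3 - <<'E'
from h import *
s=st();tp=s["tool_pos"]
p=imaging.snapshot("wrist");im=np.clip(p["image"].astype(float)*4,0,255).astype(np.uint8)
cv2.imwrite("pics/w9.png",cv2.resize(im[160:390,190:450],None,fx=2.6,fy=2.6,interpolation=2))
q=imaging.snapshot("scene");i2=q["image"].copy()
i2=i2[180:260,310:410];cv2.imwrite("pics/s9.png",cv2.convertScaleAbs(cv2.resize(i2,None,fx=7,fy=7,interpolation=0),alpha=3))
E
```

```text
clock: 8.18
tool_pos: [0.5316, 0.1247, 0.0895]
eef_rot: [0.999, 0.037, -0.001, 0.0]
contact_force: [-0.5, 0.1, 0.2]
opening: 0.45
clock: 8.68
tool_pos: [0.5319, 0.1248, 0.0799]
eef_rot: [0.999, 0.037, -0.0, 0.0]
contact_force: [0.4, 0.3, -0.4]
opening: 0.453
```

View pics/w9.png

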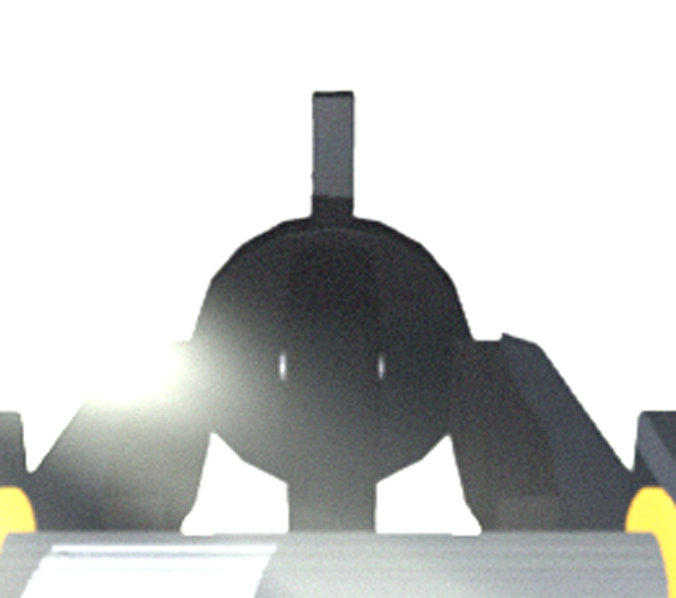

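View pics/s9.png

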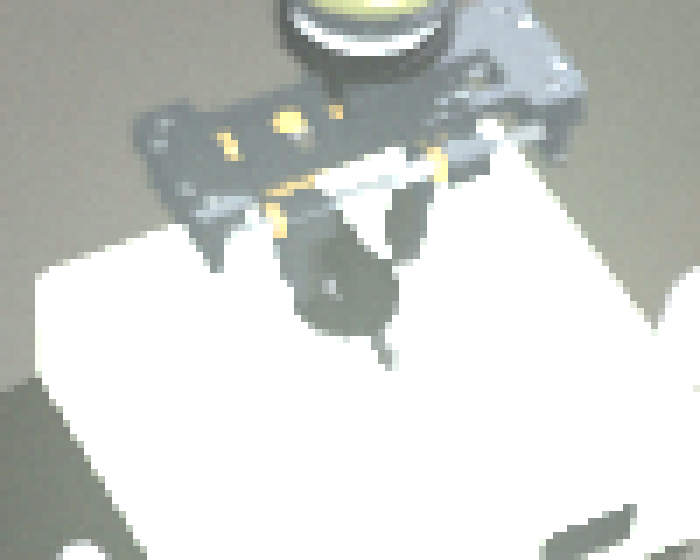

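```bash
python3 -m creep '[[200,0,0,0,0],[255,0,0,0,0],[255,0,0,0,0],[255,0,0,0,0],[255,0,0,0,0],[255,0,0,0,0],[255,0,0,0,0]]' 20; python3 -c "
from h import *
s=st();print(s['contact_force'],s['moment'],s['opening']*88,s['q'].round(2))"
```

```text
clock: 9.65
tool_pos: [0.5321, 0.1246, 0.0802]
eef_rot: [0.999, 0.037, 0.0, 0.0]
contact_force: [-0.2, -1.7, 2.2]
opening: 0.154
[-0.23490826 -1.73654256  2.18041121] [-0.14032053  0.06021675 -0.00067662] 13.590933255202497 [-0.23  0.78 -0.14  1.91  0.23  0.46 -2.04]
```

Gripped on 13.6 mm, which matches the 14 mm bar. Next I'll pull up 12 mm slowly.

```bash
python3 -m creep '[[255,0,0,-0.002,0],[255,0,0,-0.004,0],[255,0,0,-0.006,0],[255,0,0,-0.008,0],[255,0,0,-0.01,0],[255,0,0,-0.012,0],[255,0,0,-0.012,0],[255,0,0,-0.012,0]]'; python3 - <<'E'
from h import *
s=st();print(s['contact_force'],s['moment'],s['opening']*88)
p=imaging.snapshot("wrist");im=np.clip(p["image"].astype(float)*2,0,255).astype(np.uint8);c=cam(p,s)
cv2.imwrite("pics/w10.png",cv2.resize(p["image"][130:390,190:450],None,fx=2.3,fy=2.3,interpolation=2))
for t,z in [("nose_tip",.10),("ferrule_foot",.08)]:
    for d in imaging.place_of(p,t)[:1]: print(t,np.round(d["score"],2),d["location"],ray(c,d["location"],z).round(4))
E
```

```text
clock: 10.65
tool_pos: [0.5321, 0.1247, 0.0924]
eef_rot: [0.999, 0.037, 0.0, 0.0]
contact_force: [-0.2, -1.6, 1.2]
opening: 0.156
[-0.17941206 -1.58199512  1.17852415] [-0.39800959 -0.07787627 -0.0393272 ] 13.74763620529009
nose_tip 0.95 [196.6, 316.0] [0.5774 0.1275 0.1   ]
ferrule_foot 0.69 [164.9, 220.2] [0.586  0.1753 0.08  ]
```

View pics/w10.png

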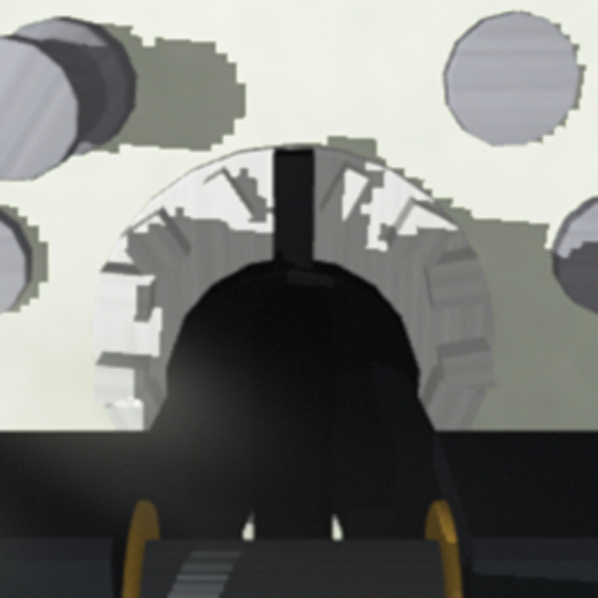

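Lifted: the nose stayed fixed in the camera, with its tip at row 195, while the tool rose 12 mm. Now I'll turn about 33° counter-clockwise from above, towards the ferrule notch.

```bash
python3 -m creep '[[255,0,0,0,-2],[255,0,0,0,-6],[255,0,0,0,-11],[255,0,0,0,-16],[255,0,0,0,-21],[255,0,0,0,-26],[255,0,0,0,-30],[255,0,0,0,-32],[255,0,0,0,-32],[255,0,0,0,-32]]'; python3 - <<'E'
from h import *
s=st();print(s['contact_force'],s['moment'],s['opening']*88,s['q'].round(2))
p=imaging.snapshot("wrist");c=cam(p,s)
cv2.imwrite("pics/w11.png",cv2.resize(p["image"][100:390,190:450],None,fx=2.3,fy=2.3,interpolation=2))
for t,z in [("nose_tip",.102),("ferrule_foot",.08)]:
    for d in imaging.place_of(p,t)[:1]:
        X=ray(c,d["location"],z);print(t,np.round(d["score"],2),d["location"],X.round(4),np.degrees(np.arctan2(X[1]-.1246,X[0]-.5321)))
togo([.5321,.1246,.09],36)
E
```

```text
clock: 12.05
tool_pos: [0.5317, 0.1255, 0.0921]
eef_rot: [0.95, 0.311, -0.0, -0.0]
contact_force: [-1.4, 1.1, -0.2]
opening: 0.159
[-1.39891659  1.10099836 -0.1681628 ] [0.22569698 0.220824   0.04812968] 13.9834538948914 [-0.14  0.77 -0.3   1.9   0.42  0.53 -1.66]
nose_tip 0.88 [196.4, 311.8] [0.5676 0.1533 0.102 ] 38.96568505595304
shift tool [-0.0003  0.001   0.0021] yaw0 36.24 turn 0.24 q [-0.14  0.77 -0.3   1.9   0.42  0.53 -1.66]
```

View pics/w11.png

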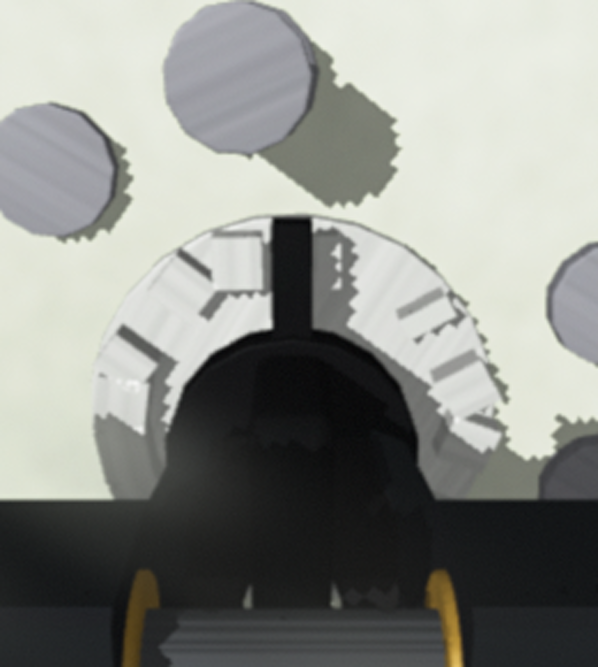

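The nose now sits over the notch: its left edge is at x≈275, just right of the tooth edge at x≈265 in the crop. I'll lower gently and watch the force.

```bash
python3 -m creep '[[255,0,0,0.001,0],[255,0,0,0.002,0],[255,0,0,0.003,0],[255,0,0,0.004,0],[255,0,0,0.004,0]]'; python3 -m creep '[[255,0,0,0.001,0],[255,0,0,0.002,0],[255,0,0,0.002,0]]'; python3 -c "
from h import *
s=st();print(s['contact_force'],s['moment'],s['tool_pos'])"
```

```text
clock: 12.82
tool_pos: [0.5318, 0.1254, 0.0879]
eef_rot: [0.95, 0.311, -0.0, -0.0]
contact_force: [-2.6, 5.1, -1.2]
opening: 0.158
clock: 13.2
tool_pos: [0.5318, 0.1254, 0.086]
eef_rot: [0.95, 0.311, 0.0, -0.0]
contact_force: [-3.8, 4.2, 0.3]
opening: 0.159
[-3.82507131  4.23932517  0.26933917] [1.04078753 0.6279904  0.04735366] [0.53180916 0.12540019 0.08599204]
```

```bash
python3 -m creep '[[255,0,-0.0005,0,0],[255,0,-0.0005,0.001,0],[255,0,-0.0005,0.001,0]]'; python3 -m creep '[[255,0,0,0.001,0],[255,0,0,0.001,0]]'; python3 -c "
from h import *
s=st();print(s['contact_force'],s['moment'],s['tool_pos'])
p=imaging.snapshot('wrist')
cv2.imwrite('pics/w12.png',cv2.resize(p['image'][100:390,190:450],None,fx=2.3,fy=2.3,interpolation=2))"
```

```text
clock: 13.58
tool_pos: [0.5318, 0.1254, 0.0851]
eef_rot: [0.95, 0.311, 0.0, -0.0]
contact_force: [-1.6, 4.6, -0.7]
opening: 0.155
clock: 13.82
tool_pos: [0.5318, 0.1254, 0.0841]
eef_rot: [0.95, 0.311, 0.0, -0.0]
contact_force: [-2.1, 4.6, -0.5]
opening: 0.158
[-2.06688318  4.58333164 -0.54356917] [1.02297786 0.38760846 0.03360261] [0.53180899 0.12536687 0.08405937]
```

View pics/w12.png

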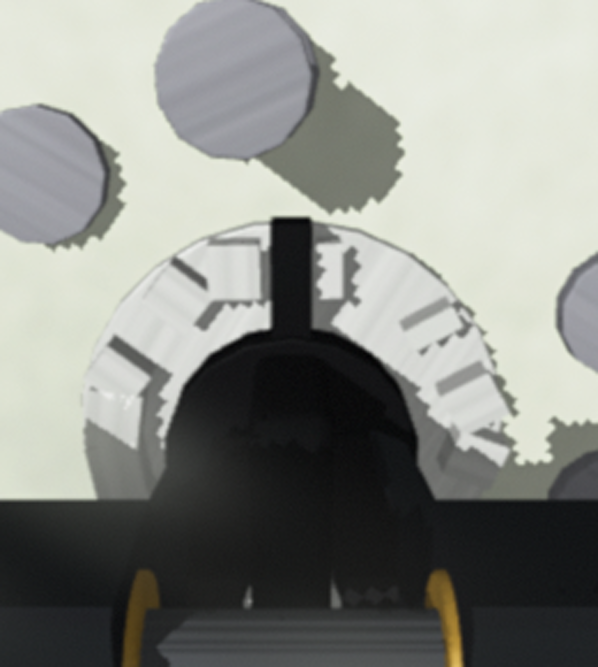

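The nose is at x≈272–312, between the tooth ending at 265 and the one starting at 318. It is past the tooth-top level with no vertical force and no slip in the grip. I'll continue home.

```bash
python3 -m creep '[[255,0,0,0.001,0],[255,0,0,0.002,0],[255,0,0,0.002,0]]'; python3 -m creep '[[255,0,0,0.001,0],[255,0,0,0.0015,0],[255,0,0,0.0015,0]]';  python3 -m creep '[[255,0,0,0.0005,0],[255,0,0,0.001,0],[255,0,0,0.001,0]]'; python3 -c "
from h import *
s=st();print(s['contact_force'],s['moment'],s['tool_pos'])"
```

```text
clock: 14.25
tool_pos: [0.5318, 0.1254, 0.082]
eef_rot: [0.95, 0.311, 0.0, -0.0]
contact_force: [-1.0, 4.6, 0.2]
opening: 0.155
clock: 14.62
tool_pos: [0.5318, 0.1254, 0.0806]
eef_rot: [0.95, 0.311, 0.0, -0.0]
contact_force: [-2.6, 3.7, 0.7]
opening: 0.157
clock: 15.0
tool_pos: [0.5319, 0.1254, 0.0801]
eef_rot: [0.95, 0.311, 0.0, 0.0]
contact_force: [-3.5, 4.4, 4.5]
opening: 0.158
[-3.48644286  4.44324868  4.51277126] [1.00478735 0.58904783 0.04527198] [0.53188878 0.12538002 0.08014453]
```

The upward force has risen to 4.5 N at the height where I first gripped, so the knob is home. Releasing and retreating upward.

```bash
python3 -m creep '[[255,0,0,-0.0005,0],[200,0,0,-0.0005,0],[140,0,0,-0.0005,0],[140,0,0,-0.0005,0],[140,0,0,-0.0005,0],[140,0,0,-0.015,0],[140,0,0,-0.04,0],[140,-0.01,0,-0.08,0],[140,-0.02,0,-0.12,0],[140,-0.02,0,-0.12,0]]'; python3 - <<'E'
from h import *
s=st();print(s['contact_force'],s['opening'])
p=imaging.snapshot("wrist");c=cam(p,s)
cv2.imwrite("pics/w13.png",p["image"])
for t,z in [("selector",.08),("nose_tip",.09),("ferrule_foot",.08),("knob_bar",.119)]:
    for d in imaging.place_of(p,t)[:1]:
        X=ray(c,d["location"],z);print(t,np.round(d["score"],2),d["location"],X.round(4),np.degrees(np.arctan2(X[1]-.1246,X[0]-.5321)))
cv2.imwrite("pics/w13c.png",cv2.resize(p["image"][100:330,200:440],None,fx=3,fy=2.6*3/2.6,interpolation=2)[:600])
E
```

```text
clock: 16.25
tool_pos: [0.5172, 0.1137, 0.2032]
eef_rot: [0.951, 0.31, 0.003, 0.0]
contact_force: [0.7, 0.3, 0.3]
opening: 0.45
[0.69139373 0.34310351 0.31623688] 0.4504378985127084
selector 0.96 [205.7, 315.9] [0.5294 0.1215 0.08  ] -131.5899323457473
nose_tip 0.56 [144.6, 312.7] [0.5669 0.1519 0.09  ] 38.15017432826531
ferrule_foot 0.63 [105.3, 301.3] [0.5845 0.1754 0.08  ] 44.084795639821486
knob_bar 0.68 [213.6, 311.4] [0.5292 0.1254 0.119 ] 164.36301954708142
```

View pics/w13c.png

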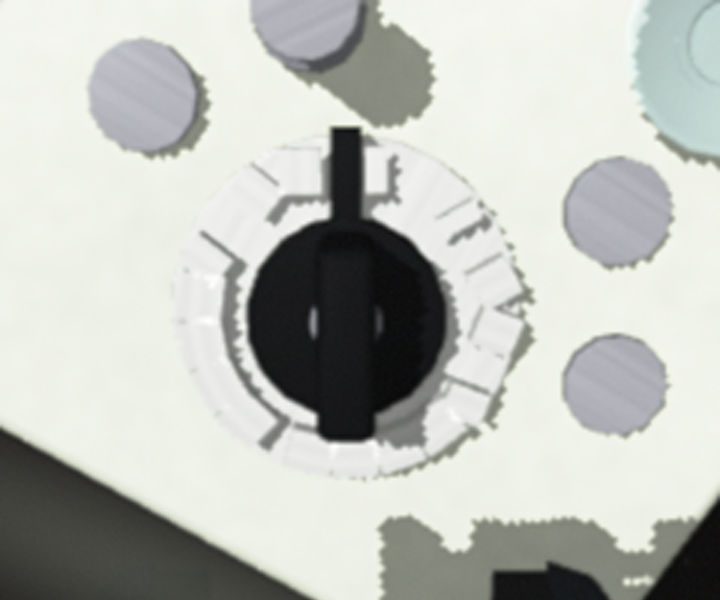

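View pics/w13.png

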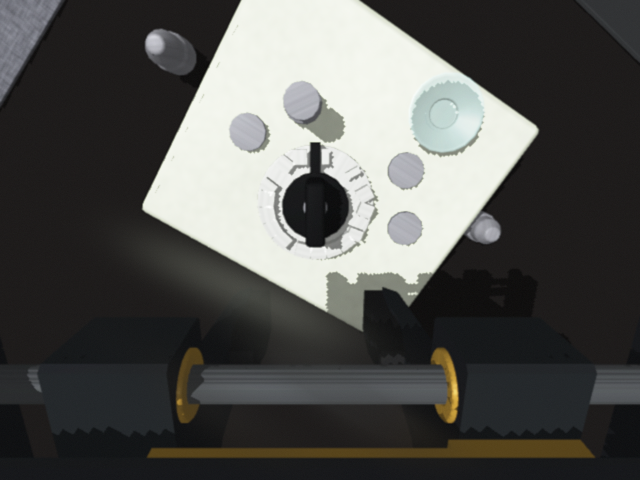

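The nose sits flush between the two teeth and casts no shadow on the right-hand tooth. Its tip is about 29 mm from the ferrule foot, and the gripper is clear. Handing in.

```bash
python3 -c "
from h import *
print(r.finish_job())"
```

```text
the job is handed in; nothing more can be done
None
```

I pulled the knob out about 12 mm and turned it about 32° counter-clockwise (seen from above), towards the ferrule's outlet. I then lowered it into that outlet's notch until it was home, released it and moved the gripper clear. I handed the job in at about 16 s; no verdict is reported.

**Final checks:**
- **Seating:** the upward force rose to 4.5 N at the same tool height where I first gripped the knob, so it is fully home. In the last picture the nose lies flush between two teeth.
- **Position:** the nose tip measured about 29 mm from the ferrule's foot, under the 34.5 mm limit. The networks' points for this were only medium confidence (0.56 and 0.63).
- **Forces:** the largest reading at the end of any move while turning and lowering was about 7 N, mostly sideways. I did not see peaks within moves.
- **Other objects:** those in the last wrist picture (the dish, both standing objectives and the caps) look untouched. I did not measure their displacement or re-image the items further away.

**What disagreed:** the fingertips seemed to sit about 25 mm above the reported TCP. My first grip therefore closed on nothing just above the bar, with no noticeable force. I confirmed this in two camera views, went about 22 mm lower than that first attempt, and then held the bar with an opening of 13.6 mm.

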